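# Close the paint tin and put it back in its bay

## Task

The paint tin standing out on the bench has its lid only laid on, cocked and proud. Press the lid down around its edge until it is fully home and level all the way round, and then slide the closed tin across the bench into the empty bay of the plywood rack until it stands against the back board. Keep the tin upright on the bench and leave the other tins, the spray can and the mallet where they are.

Things in the scene. Friction and masses are not known exactly. Their poses are not given: they have to be found in the camera images.
- tin: Paint tin to close: plain steel, paper band, 108 mm diameter, 104 mm high to its top ring (up to 117 mm with the proud lid, 107 mm with it home), about 0.85 kg, loose on the bench, friction about 0.6 (a push of 3 to 7 N). Too wide to grasp: push it. Origin at the centre of its underside, z up.
- lid: Loose sheet-metal lid on that tin: lip 100 mm diameter, 3 mm thick, low bead round its edge; below it an 85 mm plug in the tin's opening. Origin at the centre of the lip's underside, z along its axis. At the start it is cocked, 3 to 9 mm proud around its edge. Home: origin 104 to 105 mm above the tin's origin, axes parallel.
- lid_top (a point): Centre of the lid's top face, 3 mm above the lid's origin. The fit is tight at six evenly spaced spots 46 mm from the axis: each holds until pushed with about 6 N, then goes down, does not spring back, and stops hard when the lip meets the ring. A press near the edge should reach 15 to 20 N; the middle would take about 36 N. Pressing one side leaves the other side up.
- rack: Plywood rack fixed to the bench: 456 mm long back board, 75 mm high, and four dividers, 60 mm high, 12 mm thick, 95 mm deep, making three bays 136 mm wide, open in front and above, no floor. Two bays hold the closed tins, one is empty (dried paint ring). Origin on the bench, mid-plan; x into the bays, y along the rack. Bay centres at y = -148, 0, +148 mm.
- rack_back (a point): Mid-length of the face of the back board that tins touch, on the bench, 40 mm in +x from the rack's origin. A 108 mm tin that is home has its axis 54 mm in front of this face (rack x = -14 mm). The dividers run from 95 mm in front of this face (rack x = -55 mm) back to it.
- tin_b: A closed paint tin, 108 mm in diameter, 107 mm high, 0.9 kg, loose, standing in one bay of the rack. Origin at the centre of its underside.
- tin_c: A closed smaller paint tin, 94 mm in diameter, 95 mm high, 0.9 kg, loose, standing in another bay. Origin at the centre of its underside.
- spray_can: A spray can, 66 mm in diameter, 197 mm high, standing loose on the bench to the robot's left. Origin at the centre of its underside.
- mallet: A rubber mallet lying on the bench to the robot's right: head 60 mm in diameter and 95 mm long along its y, handle 200 mm long towards its -x. Origin on the bench under the joint of head and handle.
There are look-alikes about, which are no part of the job. What is shaped like the tin but orange or purple is not meant.

How it is judged:
By the outcome, as a careful person would: the job done as asked, in the order asked, and still so for the second after the job is handed in, with the robot touching nothing.
It also fails if it takes over 64 s, if anything falls off the work surface, if the arm or the gripper's body presses on something with over 40 N, if the wrist force passes 120 N, or if a joint passes its speed limit or range.

## Robot

A 6-joint arm with a two-finger parallel gripper is mounted at the origin on the work surface. World frame = base frame: x ahead of the robot, y to its left, z up, the work surface at z = 0. Lengths are in mm, angles in rad, forces in N, time in s.
With the tool pointing down it reaches from about 350 to 775 mm from the base axis. Payload 7.3 kg.
Tool frame: the origin (TCP) lies midway between the tips of the shut fingers; the grasp point (between the pads) lies 19 mm behind it (bot.hold_point_z is the distance from the TCP to the grasp point, in mm); z points along the fingers, y is the direction in which the jaws open and shut (so a half turn about z gives the same grasp; the last joint's range is limited). The gripper opens to 92 mm and grips with 3 to 60 N. Pads are 19 mm wide; open, the fingers measure 130 mm over their backs; the gripper's body (75 mm by 190 mm) begins 47 mm behind the grasp point.
Start: joints at [-0.146, 0.342, 1.524, -0, 1.275, -0.146], TCP at [525.019, 0.019, 226.741] pointing down, gripper open.
Joint ranges: [-2.53, 2.53], [-0.77, 2.02], [0.04, 2.7], [-1, 4.14], [0.28, 2.66], [-3.11, 3.11]. Speed limits (rad/s): [2.57, 2.57, 3.14, 3.14, 3.14, 3.14].

## Interface

Orientations are given as [roll, pitch, yaw] about the fixed x, y, z axes, in that order (R = Rz(yaw) Ry(pitch) Rx(roll)).
In Python, from plant import bot gives the robot as it stands.
- The arm moves only by the tool servo_tool, never from a script. Its argument "series" is a list of rows, each a list of 5 numbers: the opening, from 0 (shut) to 1 (fully open), then the shift along the tool's x, y, z each as a share of 50 mm, from -1 to 1, then the turn about the tool's z as a share of 90 degrees, from -1 to 1. In form: [[gripper, tx, ty, tz, spin], ...]. A call has 1 to 20 rows; each row shifts and turns the commanded pose from where the row before left it, along the tool's axes as they then stand; what a row does not reach is not made up. A row lasts 1/8 s, in which the tool goes at most 62.5 mm and 10.7 degrees, less where a joint would pass 70% of its speed; a pose out of reach is approached as far as the arm can. A call with a number of a shift or a turn outside -1 to 1 is refused whole. A call with a gripper value outside its range is refused whole. The fingers move at their own pace and stop on an object; the grip force is fixed at half the most. Time passes only in rows, so rows that do not move let the fingers close. It gives the time, the measured TCP pose, the force and the opening at its end, in the units of the state.
- bot.get_obs(): the state, without advancing time (a new reading comes with each control period).
- bot.capture(name): name is "scene" or "side" or "wrist"; returns the picture (400x640x3 uint8, red, green, blue); there is no depth.
- bot.camera_model(name): a dict with "mtx" (3x3 intrinsics, pixels), "world_from_camera" (4x4, takes a point from camera to world coordinates). Camera axes: x right, y up, looking along -z (the intrinsics and any distortion apply to the point x, -y, -z); pixel columns grow to the right and rows downward; lengths in mm; the calibration is good to about 2 mm. A picture is of the moment at which its call begins: read the wrist's pose just before it. camera_model takes no time and is no camera call; for the wrist camera it gives the pose at the moment of the call.
- bot.close_job(): hands the job in, once; it reports no verdict.
Trained networks look in the newest picture that a camera, given by its name, has taken for a name from the list of things; names that differ only in an ending like _2 or _b are one class to them, and where a whole thing is asked for, a point or a joint stands for the part that bears it (a point fixed in the world has none). Each returns a list of dicts, best first, with "p" (0 to 1); they miss things now and then, are a little off and sometimes report something else, mostly with a low value. They report only what shows in the picture. A call takes as long as a camera call. They do not tell look-alikes from the thing itself.
- bot.outline_of(camera, label): "mask" (400x640 bool, what is visible of it).
- bot.pinpoint(camera, label): "point" ([x, y, z] in mm, in the coordinates of the camera as it stood for that picture, good to about 4 mm: a listed point, or the origin of a listed thing).
The state is a dict: "time": time; "joint_positions": joint angles; "dq": joint speeds; "tau": joint torques, N m; "tool_pos": TCP position; "tcp_rot": TCP orientation; "contact_force": force on the tool from outside, world axes, zero at the start; "moment": the same for the moment, N m; "grip_width": finger opening in mm.
Only numpy, scipy, OpenCV 4.12 (cv2) and the standard library are available. Lean on these libraries where they do the work, as an engineer would, in place of code of your own. Each camera call takes 0.05 s, during which the arm holds its last target.

## Working session

There is one attempt and no reset: what is moved stays moved. The work goes in short steps, Python scripts to look and compute and a tool call to move; the robot and the scene stay as the last step left them, time stands still between calls to the robot, and variables do not carry over. Pictures are saved under pics/ and viewed, and the job is handed in when it is done.

Besides the shell and the picture viewer there is one more tool, called after "Emit:" by a JSON object that holds its "name" and its "arguments". servo_tool: Moves the arm, as the interface text tells. Shift numbers are shares of 50 mm and turn numbers shares of 90 degrees, none past 1 either way. Its arguments: {"type":"object","properties":{"series":{"type":"array"}},"required":["series"]}

```bash
mkdir -p pics; ls
cat > h.py <<'E'
import numpy as np,cv2
from plant import bot
def snap(c,n):
    im=bot.capture(c); cv2.imwrite(f'pics/{n}.png',im[:,:,::-1]); return im
def cam(c):
    m=bot.camera_model(c); return np.array(m['mtx']),np.array(m['world_from_camera']),m
def toworld(c,p):
    K,T,_=cam(c); return T[:3,:3]@np.array(p)+T[:3,3]
def pix2plane(c,u,v,z):
    K,T,_=cam(c); d=np.linalg.inv(K)@[u,v,1]; d=T[:3,:3]@[d[0],-d[1],-d[2]]; o=T[:3,3]
    return o+d*(z-o[2])/d[2]
def proj(c,P):
    K,T,_=cam(c); P=np.atleast_2d(P); q=(P-T[:3,3])@T[:3,:3]; q=q*[1,-1,-1]; q=q@K.T
    return q[:,:2]/q[:,2:]
E
python3 - <<'E'
from h import *
np.set_printoptions(precision=1,suppress=True)
for c in ['scene','side']:
    snap(c,c+'0'); print(c,bot.camera_model(c))
    for l in ['tin','lid','lid_top','rack','rack_back','tin_b','tin_c','spray_can','mallet']:
        r=bot.pinpoint(c,l)
        print(l,[(round(x['p'],2),toworld(c,x['point'])) for x in r])
print(bot.get_obs())
E
```

```text
pics
scene {'mtx': array([[440.4,   0. , 318.7],
       [  0. , 440.4, 200.7],
       [  0. ,   0. ,   1. ]]), 'world_from_camera': array([[  -0.5,   -0.7,    0.5, 1154.2],
       [   0.9,   -0.4,    0.3,  326.7],
       [  -0. ,    0.6,    0.8, 1127.2],
       [   0. ,    0. ,    0. ,    1. ]])}
tin [(0.77, array([ 428.7, -118.8,   -0.6])), (0.7, array([414.3, 289.4,   1.7])), (0.65, array([255.6, 272.6,  -1.7])), (0.63, array([475.4,  51.9,   2.2])), (0.61, array([ 654.9, -157.4,   -0.4])), (0.58, array([639. ,   2.2,   3.4])), (0.58, array([834.6,  -8.3,   0.4]))]
lid [(0.65, array([473.1,  50.8, 109.9]))]
lid_top [(0.92, array([474.4,  55. , 111.2]))]
rack [(0.94, array([657.2,   0.1,  -4.3]))]
rack_back [(0.58, array([695.8,   4.1,   1.4]))]
tin_b [(0.77, array([ 428.7, -118.8,   -0.6])), (0.7, array([414.3, 289.4,   1.7])), (0.65, array([255.6, 272.6,  -1.7])), (0.63, array([475.4,  51.9,   2.2])), (0.61, array([ 654.9, -157.4,   -0.4])), (0.58, array([639. ,   2.2,   3.4])), (0.58, array([834.6,  -8.3,   0.4]))]
tin_c [(0.77, array([ 428.7, -118.8,   -0.6])), (0.7, array([414.
[... 1275 characters left out ...]
88, array([ 653.5, -160.4,   -1.9])), (0.78, array([255.5, 269.4,  -1. ])), (0.73, array([831.2, -10.6,   0. ])), (0.69, array([ 430.5, -121.7,    2.1])), (0.61, array([471.7,  53.2,  -5.3])), (0.58, array([633.9,   1.7,  -1.1]))]
spray_can [(0.82, array([542.4, 421.4,  -2. ]))]
mallet [(0.87, array([ 519.9, -398.8,    0.1]))]
{'time': 1.0, 'joint_positions': array([-0.1,  0.3,  1.5,  0. ,  1.3, -0.1]), 'dq': array([ 0.,  0., -0., -0., -0.,  0.]), 'tau': array([ -0. , -43.1, -24.4,   0.1,   0. ,  -0. ]), 'tool_pos': array([525. ,   0. , 226.7]), 'tcp_rot': array([ 3.1, -0. ,  1.6]), 'contact_force': array([-0.5,  0.5,  0.1]), 'moment': array([-0., -0., -0.]), 'grip_width': 91.66801493262655}
```

View pics/scene0.png

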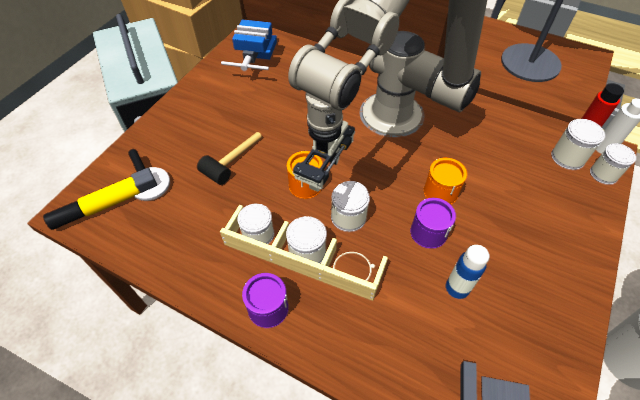

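View pics/side0.png

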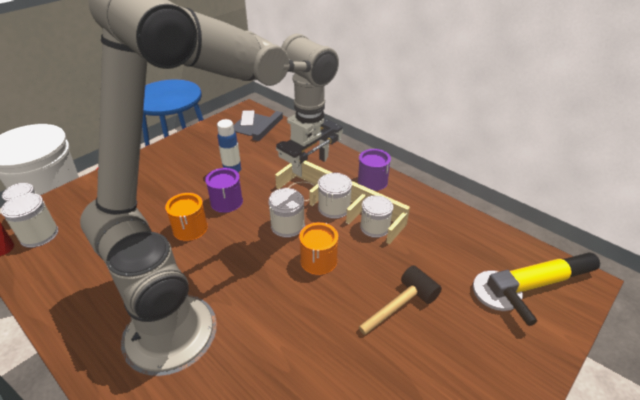

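Target: the plain steel tin, scene pixel (350,206), about world (473,52). The empty bay with the paint ring is at (353,265), on the rack's +y side. Next I'll look closer to get the rack's pose.

Run:
```python
from h import *
np.set_printoptions(precision=1,suppress=True)
im=cv2.imread('pics/scene0.png')[150:310,210:400]
cv2.imwrite('pics/s0z.png',cv2.resize(im,None,fx=4,fy=3.75,interpolation=cv2.INTER_CUBIC)[:600])
im=cv2.imread('pics/side0.png')[150:250,255:415]
cv2.imwrite('pics/d0z.png',cv2.resize(im,None,fx=5,fy=5,interpolation=cv2.INTER_CUBIC))
# rack yaw fit by mask IoU with both cameras
from scipy.optimize import minimize
ms={}
for c in ['scene','side']:
    bot.capture(c); r=bot.outline_of(c,'rack'); print(c,r[0]['p'],r[0]['mask'].sum()); ms[c]=r[0]['mask']
    np.save(f'm_{c}.npy',r[0]['mask'])
    mm=cv2.imread(f'pics/{c}0.png'); 
snap('wrist','w0')
```

```text
scene 0.92 3382
side 0.86 2038
```

View pics/s0z.png

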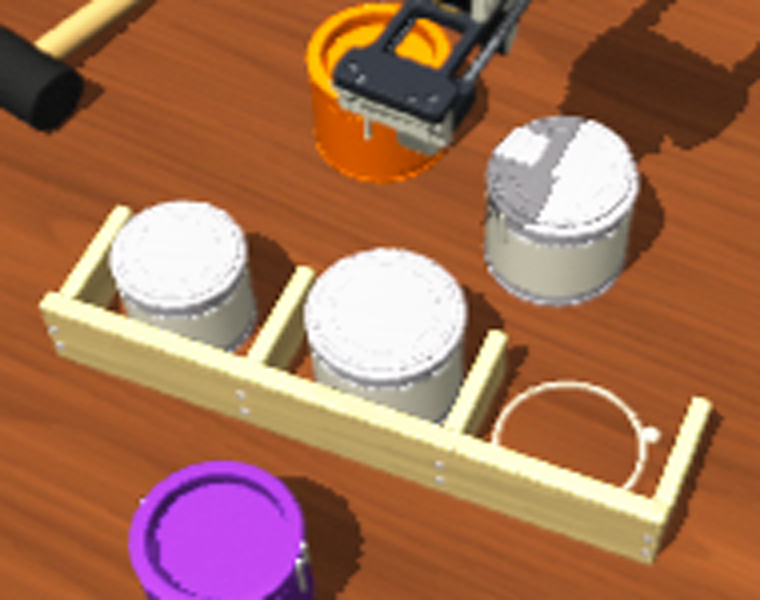

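View pics/d0z.png

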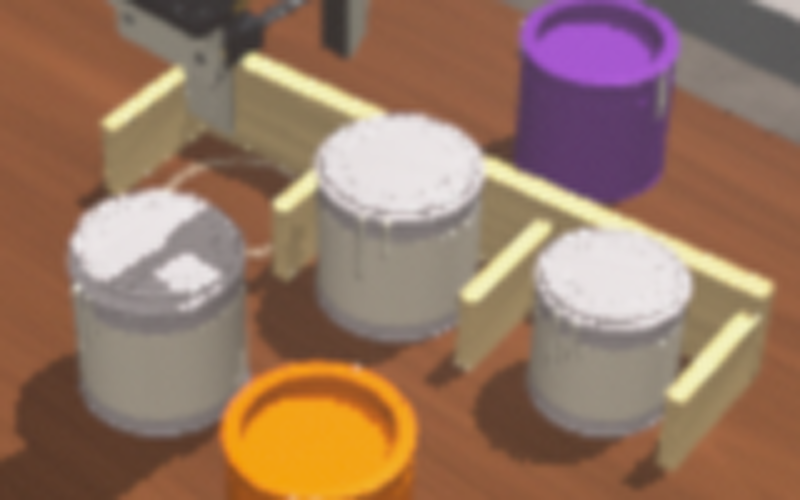

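View pics/w0.png

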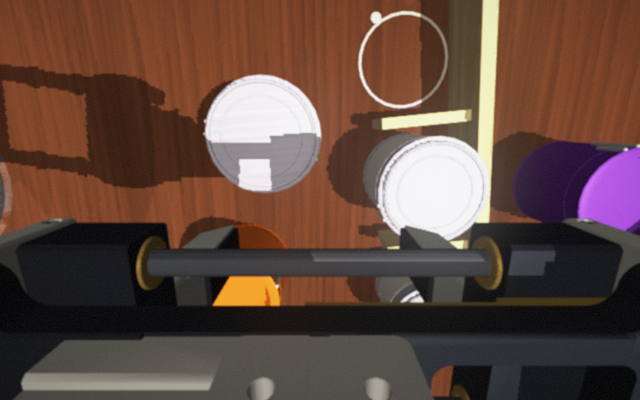

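Run:
```python
from h import *
np.set_printoptions(precision=1,suppress=True)
A=[]
for n,pts,ox,oy,fx,fy,c,ys in [('scene',[(121,209),(304,272),(497,335),(703,401)],210,150,4,3.75,'scene',None),('side',[(675,400),(470,298),(283,208),(110,128)],255,150,5,5,'side',None)]:
    P=np.array([pix2plane(c,ox+(u+.5)/fx-.5,oy+(v+.5)/fy-.5,60) for u,v in pts]); print(c,P)
    d=np.diff(P,axis=0); print(np.linalg.norm(d,axis=1), np.degrees(np.arctan2(-(P[-1]-P[0])[0],(P[-1]-P[0])[1])))
# wrist ring and tin
print(pix2plane('wrist',403,60,0), pix2plane('wrist',263,134,110), pix2plane('wrist',434,189,107))
```

```text
scene [[ 623.1 -229.4   60. ]
 [ 610.7  -80.6   60. ]
 [ 595.6   66.5   60. ]
 [ 579.5  214.9   60. ]]
[149.3 147.9 149.2] 5.606982192470833
side [[ 617.3 -231.5   60. ]
 [ 605.7  -84.7   60. ]
 [ 591.7   61.3   60. ]
 [ 574.9  207.2   60. ]]
[147.2 146.7 146.8] 5.526617862296697
[625.6 142.4   0. ] [474.   58.7 110. ] [635.5   7.  107. ]
```

Emit:
{"name": "servo_tool", "arguments": {"series": [[0,0.36,-0.6,0.7,0],[0,0,0,0.7,0],[0,0,0,0.4,0],[0,0,0,0.23,0],[0,0,0,0.06,0],[0,0,0,0.06,0],[0,0,0,0.04,0],[0,0,0,0.04,0],[0,0,0,0.04,0],[0,0,0,0,0]]}}

```text
time: 2.5
tool_pos: [495.0, 18.0, 113.2]
tcp_rot: [-3.142, -0.0, 1.571]
contact_force: [0.1, -1.0, 0.1]
grip_width: 0.9
```

Emit:
{"name": "servo_tool", "arguments": {"series": [[0,0,0,0.02,0],[0,0,0,0.02,0],[0,0,0,0.02,0],[0,0,0,0,0]]}}

```text
time: 3.0
tool_pos: [495.1, 18.0, 110.3]
tcp_rot: [3.141, 0.0, 1.571]
contact_force: [-0.4, 0.6, 1.2]
grip_width: 0.5
```

Run:
```python
from h import *
im=snap('side','d1')[150:250,230:390]
a=cv2.resize(im,None,fx=5,fy=5,interpolation=cv2.INTER_CUBIC)
cv2.imwrite('pics/d1z.png',a[:,:,::-1])
```

```text
(no output)
```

View pics/d1z.png

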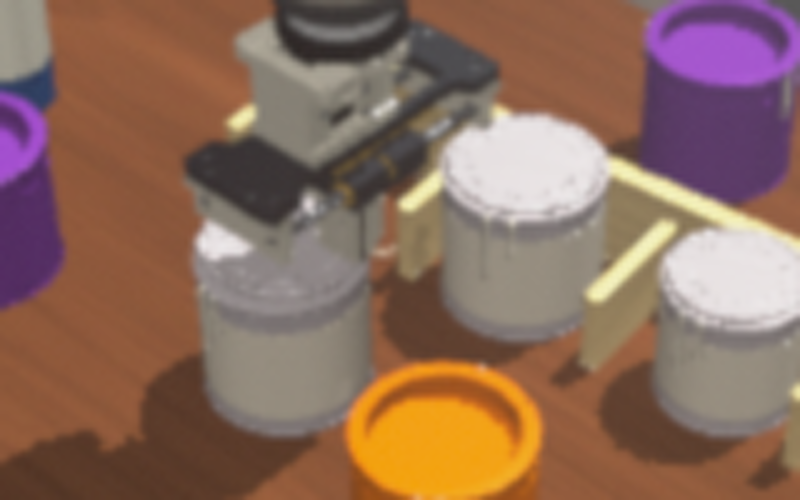

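The side view shows the closed fingers on the near-right of the lid, around zoomed pixel (340,240). They're just about touching, so I'll go on pressing.

Emit:
{"name": "servo_tool", "arguments": {"series": [[0,0,0,0.02,0],[0,0,0,0.02,0],[0,0,0,0,0]]}}

```text
time: 3.42
tool_pos: [495.3, 18.0, 109.2]
tcp_rot: [3.14, 0.0, 1.571]
contact_force: [-2.0, 0.7, 9.3]
grip_width: 0.3
```

Emit:
{"name": "servo_tool", "arguments": {"series": [[0,0,0,0.02,0],[0,0,0,0,0]]}}

```text
time: 3.68
tool_pos: [495.4, 17.9, 108.5]
tcp_rot: [3.14, 0.0, 1.571]
contact_force: [-3.3, -0.1, 11.8]
grip_width: 0.1
```

Emit:
{"name": "servo_tool", "arguments": {"series": [[0,0,0,0.02,0],[0,0,0,0,0]]}}

```text
time: 3.92
tool_pos: [495.4, 17.9, 108.0]
tcp_rot: [3.14, 0.0, 1.571]
contact_force: [-4.0, -0.7, 16.4]
grip_width: 0.2
```

Emit:
{"name": "servo_tool", "arguments": {"series": [[0,0,0,0.02,0],[0,0,0,0,0]]}}

```text
time: 4.18
tool_pos: [495.5, 17.9, 107.8]
tcp_rot: [3.139, 0.001, 1.571]
contact_force: [-7.7, -1.4, 24.5]
grip_width: 0.7
```

Emit:
{"name": "servo_tool", "arguments": {"series": [[0,0,0,-0.34,0],[0,0,-0.86,0,0],[0,0,0,0.1,0],[0,0,0,0.04,0],[0,0,0,0.03,0],[0,0,0,0.03,0],[0,0,0,0.03,0],[0,0,0,0.02,0],[0,0,0,0.02,0],[0,0,0,0,0]]}}

```text
time: 5.42
tool_pos: [452.7, 18.0, 109.9]
tcp_rot: [3.14, 0.0, 1.571]
contact_force: [-2.8, -0.1, 12.1]
grip_width: 0.6
```

Emit:
{"name": "servo_tool", "arguments": {"series": [[0,0,0,0.02,0],[0,0,0,0.02,0],[0,0,0,0,0]]}}

```text
time: 5.8
tool_pos: [452.6, 17.9, 108.5]
tcp_rot: [3.14, 0.0, 1.571]
contact_force: [-5.7, -0.2, 18.8]
grip_width: 0.5
```

Emit:
{"name": "servo_tool", "arguments": {"series": [[0,0,0,0.02,0],[0,0,0,0,0]]}}

```text
time: 6.05
tool_pos: [452.6, 17.9, 108.2]
tcp_rot: [3.139, 0.001, 1.571]
contact_force: [-7.1, 0.5, 27.2]
grip_width: 0.5
```

Emit:
{"name": "servo_tool", "arguments": {"series": [[0,0,0,-0.34,0],[0,0.74,-0.43,0,0],[0,0,0,0.1,0],[0,0,0,0.04,0],[0,0,0,0.03,0],[0,0,0,0.03,0],[0,0,0,0.03,0],[0,0,0,0.02,0],[0,0,0,0.02,0],[0,0,0,0,0]]}}

```text
time: 7.3
tool_pos: [431.0, 54.7, 110.1]
tcp_rot: [3.14, 0.0, 1.57]
contact_force: [-2.4, 0.1, 10.1]
grip_width: 0.5
```

Emit:
{"name": "servo_tool", "arguments": {"series": [[0,0,0,0.02,0],[0,0,0,0.02,0],[0,0,0,0,0]]}}

```text
time: 7.68
tool_pos: [430.9, 54.8, 108.2]
tcp_rot: [3.14, 0.0, 1.57]
contact_force: [-3.9, -0.3, 12.8]
grip_width: 0.1
```

Emit:
{"name": "servo_tool", "arguments": {"series": [[0,0,0,0.03,0],[0,0,0,0,0]]}}

```text
time: 7.92
tool_pos: [430.9, 54.8, 107.6]
tcp_rot: [3.14, 0.0, 1.571]
contact_force: [-7.4, 0.3, 23.4]
grip_width: 0.1
```

Next point, 120°: (452,92). The command height is about 105.7.

Emit:
{"name": "servo_tool", "arguments": {"series": [[0,0,0,-0.34,0],[0,0.74,0.43,0,0],[0,0,0,0.1,0],[0,0,0,0.04,0],[0,0,0,0.03,0],[0,0,0,0.03,0],[0,0,0,0.03,0],[0,0,0,0.02,0],[0,0,0,0.02,0],[0,0,0,0,0]]}}

```text
time: 9.18
tool_pos: [452.0, 91.8, 110.0]
tcp_rot: [3.141, 0.0, 1.571]
contact_force: [-3.6, -1.1, 10.3]
grip_width: 0.4
```

Emit:
{"name": "servo_tool", "arguments": {"series": [[0,0,0,0.02,0],[0,0,0,0.02,0],[0,0,0,0,0]]}}

```text
time: 9.55
tool_pos: [452.2, 91.9, 108.3]
tcp_rot: [3.141, 0.0, 1.571]
contact_force: [-3.4, -1.7, 10.8]
grip_width: 0.3
```

Emit:
{"name": "servo_tool", "arguments": {"series": [[0,0,0,0.02,0],[0,0,0,0,0]]}}

```text
time: 9.8
tool_pos: [452.2, 91.9, 107.7]
tcp_rot: [3.14, 0.0, 1.571]
contact_force: [-4.9, -0.7, 15.8]
grip_width: 0.1
```

Emit:
{"name": "servo_tool", "arguments": {"series": [[0,0,0,0.02,0],[0,0,0,0,0]]}}

```text
time: 10.05
tool_pos: [452.3, 91.9, 107.5]
tcp_rot: [3.14, 0.0, 1.571]
contact_force: [-8.6, -0.5, 22.7]
grip_width: 0.2
```

Emit:
{"name": "servo_tool", "arguments": {"series": [[0,0,0,-0.34,0],[0,0,0.86,0,0],[0,0,0,0.1,0],[0,0,0,0.04,0],[0,0,0,0.03,0],[0,0,0,0.03,0],[0,0,0,0.03,0],[0,0,0,0.02,0],[0,0,0,0.02,0],[0,0,0,0,0]]}}

```text
time: 11.3
tool_pos: [495.1, 92.1, 109.4]
tcp_rot: [3.141, -0.0, 1.571]
contact_force: [-1.9, 0.2, 5.6]
grip_width: 0.6
```

Emit:
{"name": "servo_tool", "arguments": {"series": [[0,0,0,0.02,0],[0,0,0,0.02,0],[0,0,0,0,0]]}}

```text
time: 11.68
tool_pos: [495.2, 92.1, 107.9]
tcp_rot: [3.14, 0.0, 1.571]
contact_force: [-3.6, -0.5, 10.9]
grip_width: 0.8
```

Emit:
{"name": "servo_tool", "arguments": {"series": [[0,0,0,0.02,0],[0,0,0,0,0]]}}

```text
time: 11.92
tool_pos: [495.3, 92.1, 107.3]
tcp_rot: [3.14, -0.0, 1.571]
contact_force: [-4.8, -0.4, 13.3]
grip_width: 0.5
```

Now one more step here, then point 0° at (516.5,55).

Emit:
{"name": "servo_tool", "arguments": {"series": [[0,0,0,0.02,0],[0,0,0,0,0]]}}

```text
time: 12.18
tool_pos: [495.4, 92.1, 107.1]
tcp_rot: [3.139, -0.0, 1.571]
contact_force: [-6.3, -0.1, 21.3]
grip_width: 0.5
```

Emit:
{"name": "servo_tool", "arguments": {"series": [[0,0,0,-0.34,0],[0,-0.74,0.43,0,0],[0,0,0,0.1,0],[0,0,0,0.04,0],[0,0,0,0.03,0],[0,0,0,0.03,0],[0,0,0,0.03,0],[0,0,0,0.02,0],[0,0,0,0.02,0],[0,0,0,0,0]]}}

```text
time: 13.42
tool_pos: [516.5, 55.0, 108.2]
tcp_rot: [3.142, -0.0, 1.571]
contact_force: [0.1, 0.5, -0.1]
grip_width: 0.3
```

Emit:
{"name": "servo_tool", "arguments": {"series": [[0,0,0,0.02,0],[0,0,0,0.02,0],[0,0,0,0,0]]}}

```text
time: 13.8
tool_pos: [516.8, 55.0, 107.3]
tcp_rot: [3.14, 0.0, 1.571]
contact_force: [-3.3, 0.5, 9.6]
grip_width: 0.6
```

Emit:
{"name": "servo_tool", "arguments": {"series": [[0,0,0,0.02,0],[0,0,0,0,0]]}}

```text
time: 14.05
tool_pos: [517.0, 55.0, 107.2]
tcp_rot: [3.139, 0.0, 1.571]
contact_force: [-4.7, -0.4, 15.3]
grip_width: 0.5
```

Emit:
{"name": "servo_tool", "arguments": {"series": [[0,0,0,0.01,0],[0,0,0,0,0],[0,0,0,-0.12,0],[0,-0.74,-0.43,0,0],[0,0,0,0.03,0],[0,0,0,0.03,0],[0,0,0,0.03,0],[0,0,0,0.02,0],[0,0,0,0.01,0],[0,0,0,0,0]]}}

```text
time: 15.3
tool_pos: [495.8, 18.0, 107.1]
tcp_rot: [3.14, 0.002, 1.572]
contact_force: [-7.2, -2.5, 24.6]
grip_width: 0.4
```

Emit:
{"name": "servo_tool", "arguments": {"series": [[0,0,0,-0.12,0],[0,0,-0.86,0,0],[0,0,0,0.03,0],[0,0,0,0.03,0],[0,0,0,0.03,0],[0,0,0,0.02,0],[0,0,0,0.01,0],[0,0,0,0,0]]}}

```text
time: 16.3
tool_pos: [453.1, 18.3, 107.0]
tcp_rot: [3.14, 0.0, 1.571]
contact_force: [-9.2, 2.5, 28.2]
grip_width: 0.4
```

Emit:
{"name": "servo_tool", "arguments": {"series": [[0,0,0,-0.12,0],[0,0.74,-0.43,0,0],[0,0,0,0.03,0],[0,0,0,0.03,0],[0,0,0,0.03,0],[0,0,0,0.02,0],[0,0,0,0.01,0],[0,0,0,0,0]]}}

```text
time: 17.3
tool_pos: [431.6, 55.0, 107.0]
tcp_rot: [3.139, -0.001, 1.57]
contact_force: [-9.0, 4.9, 30.3]
grip_width: 0.3
```

Emit:
{"name": "servo_tool", "arguments": {"series": [[0,0,0,-0.12,0],[0,0.74,0.43,0,0],[0,0,0,0.03,0],[0,0,0,0.03,0],[0,0,0,0.03,0],[0,0,0,0.02,0],[0,0,0,0.01,0],[0,0,0,0,0]]}}

```text
time: 18.3
tool_pos: [452.5, 91.7, 107.1]
tcp_rot: [3.139, -0.001, 1.57]
contact_force: [-5.7, 3.5, 24.6]
grip_width: 0.3
```

All points now sit at about 107.0–107.1. I'll repeat the last two with full force, then go up and look.

Emit:
{"name": "servo_tool", "arguments": {"series": [[0,0,0,-0.12,0],[0,0,0.86,0,0],[0,0,0,0.03,0],[0,0,0,0.03,0],[0,0,0,0.03,0],[0,0,0,0.02,0],[0,0,0,0.01,0],[0,0,0,0,0]]}}

```text
time: 19.3
tool_pos: [495.0, 91.4, 107.2]
tcp_rot: [3.139, 0.001, 1.571]
contact_force: [-2.7, -1.8, 21.8]
grip_width: 0.2
```

Emit:
{"name": "servo_tool", "arguments": {"series": [[0,0,0,-0.12,0],[0,-0.74,0.43,0,0],[0,0,0,0.03,0],[0,0,0,0.03,0],[0,0,0,0.03,0],[0,0,0,0.02,0],[0,0,0,0.01,0],[0,0,0,0,0]]}}

```text
time: 20.3
tool_pos: [516.6, 55.1, 107.2]
tcp_rot: [3.139, 0.001, 1.572]
contact_force: [-4.3, -3.9, 21.2]
grip_width: 0.1
```

Emit:
{"name": "servo_tool", "arguments": {"series": [[0,0,0,-0.5,0],[0,-0.8,0,-0.9,0],[0.55,-0.8,0,-0.5,0],[0.55,-0.4,-0.5,0,0],[0.55,0,0,0,0]]}}

```text
time: 20.92
tool_pos: [489.7, -45.1, 199.6]
tcp_rot: [-3.14, -0.0, 1.569]
contact_force: [0.2, 0.5, 0.7]
grip_width: 25.9
```

Run:
```python
from h import *
np.set_printoptions(precision=1,suppress=True)
for c in ['scene','side','wrist']:
    snap(c,c+'2')
    for l in ['tin','lid_top']:
        r=bot.pinpoint(c,l); print(c,l,[(round(x['p'],2),toworld(c,x['point'])) for x in r if np.hypot(*(toworld(c,x['point'])[:2]-[473,54]))<40])
im=cv2.imread('pics/scene2.png')[160:260,280:400]
a=cv2.resize(im,None,fx=3.3,fy=3.3,interpolation=cv2.INTER_CUBIC)
im=cv2.imread('pics/side2.png')[160:260,230:350]
b=cv2.resize(im,None,fx=3.3,fy=3.3,interpolation=cv2.INTER_CUBIC)
cv2.imwrite('pics/z2.png',np.hstack([a,b]))
o=bot.get_obs(); print(o['tool_pos'],o['tcp_rot'],o['joint_positions'],o['time'])
```

```text
scene tin [(0.64, array([472.5,  52.7,   0.5]))]
scene lid_top [(0.81, array([475.9,  53.5, 103.5]))]
side tin [(0.84, array([472.8,  55.4,  -3.3]))]
side lid_top [(0.66, array([469.2,  54.4, 106.5]))]
wrist tin []
wrist lid_top [(0.7, array([471.7,  52.8, 110.6]))]
[491.7 -44.5 199.5] [-3.1 -0.   1.6] [-0.2  0.3  1.7  0.   1.2 -0.2] 21.375
```

View pics/z2.png

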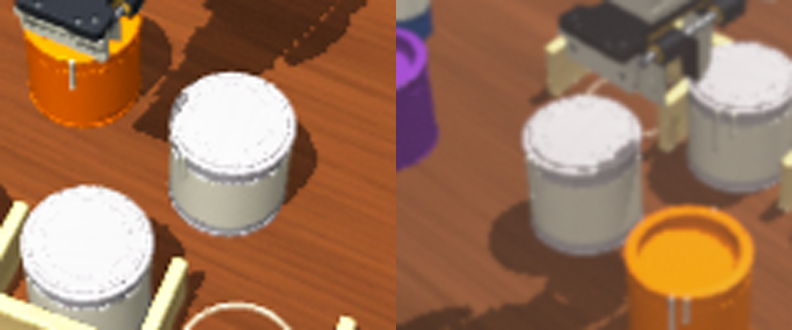

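View pics/wrist2.png

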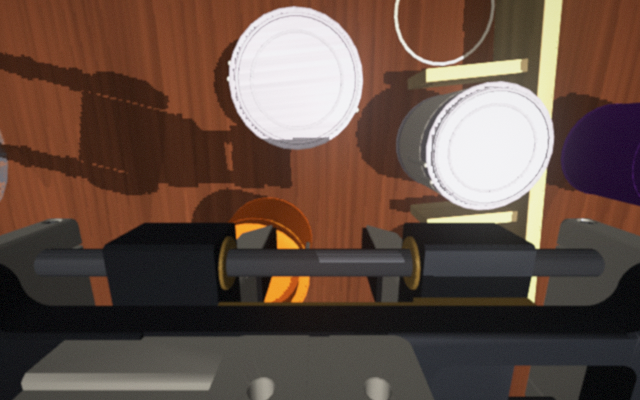

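The lid now shows an even rim in all three views, and the tin is still at about (473,54). Now I'll lower the half-open gripper as a fork on the tin's −y side.

Emit:
{"name": "servo_tool", "arguments": {"series": [[0.55,0.32,-0.18,0.6,-0.062],[0.55,0,0,0.8,0],[0.55,0,0,0.8,0],[0.55,0,0,0.6,0],[0.55,0,0,0.09,0],[0.55,0,0,0,0]]}}

```text
time: 22.12
tool_pos: [483.0, -29.0, 55.7]
tcp_rot: [3.141, 0.0, 1.668]
contact_force: [0.5, 0.5, 1.2]
grip_width: 50.6
```

```bash
cat >> h.py <<'E'
O=np.array([655,-2.5]);a=np.radians(5.57);RX=np.array([np.cos(a),np.sin(a)]);RY=np.array([-np.sin(a),np.cos(a)])
def rk(p): d=np.array(p)[:2]-O; return np.array([d@RX,d@RY])
E
python3 - <<'E'
from h import *
snap('side','d3'); o=bot.get_obs(); print(o['tool_pos'],rk(o['tool_pos']),o['grip_width'],o['contact_force'],o['tcp_rot'])
E
```

```text
[483.40987177 -29.09658956  56.22813997] [-173.36145355   -9.81616558] 50.830511328182006 [-0.84976829 -0.52267708  0.88989534] [3.13978291e+00 5.67962532e-04 1.66827903e+00]
```

View pics/d3.png

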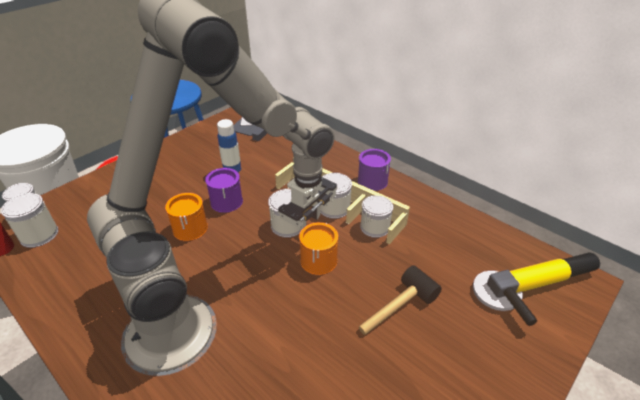

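The side view shows the gripper down beside the tin at about (310,200), clear of the orange tin. Pushing along +y of the rack.

Emit:
{"name": "servo_tool", "arguments": {"series": [[0.55,0.2,-0.04,0,0],[0.55,0.15,0,0,0],[0.55,0.12,0,0,0],[0.55,0.12,0,0,0],[0.55,0.12,0,0,0],[0.55,0.12,0,0,0]]}}

```text
time: 22.92
tool_pos: [477.7, 11.2, 55.9]
tcp_rot: [3.139, 0.002, 1.669]
contact_force: [1.0, -8.0, 2.2]
grip_width: 50.8
```

Emit:
{"name": "servo_tool", "arguments": {"series": [[0.55,0.14,0,0,0],[0.55,0.14,0,0,0],[0.55,0.14,0,0,0],[0.55,0.14,0,0,0],[0.55,0.14,0,0,0],[0.55,0.14,0,0,0],[0.55,0.14,0,0,0],[0.55,0.14,0,0,0],[0.55,0.06,0,0,0],[0.55,0,0,0,0]]}}

```text
time: 24.18
tool_pos: [471.6, 70.3, 55.7]
tcp_rot: [3.14, 0.002, 1.669]
contact_force: [1.6, -5.9, 0.9]
grip_width: 50.9
```

Run:
```python
from h import *
np.set_printoptions(precision=1,suppress=True)
o=bot.get_obs(); print(o['tool_pos'],rk(o['tool_pos']),o['contact_force'])
for c in ['scene','side']:
    snap(c,c+'4')
    for l in ['tin','lid_top']:
        for x in bot.pinpoint(c,l):
            p=toworld(c,x['point']); print(c,l,round(x['p'],2),p,rk(p))
im=cv2.imread('pics/scene4.png')[140:310,210:400]
cv2.imwrite('pics/s4z.png',cv2.resize(im,None,fx=3.5,fy=3.5,interpolation=cv2.INTER_CUBIC))
```

```text
[471.6  70.3  55.7] [-175.4   90.2] [ 1.6 -5.9  0.9]
scene tin 0.89 [ 430.6 -118.6    1.8] [-234.6  -93.8]
scene tin 0.81 [ 657.7 -153.4    0.7] [ -12.  -150.5]
scene tin 0.78 [465.9 123.9  -0.3] [-175.9  144.1]
scene tin 0.71 [257.1 272.4   1.7] [-369.3  312.3]
scene tin 0.68 [639.    1.1   4.7] [-15.6   5.2]
scene tin 0.62 [415.  286.9  -0.7] [-210.8  311.3]
scene tin 0.56 [833.3  -5.4  -0.9] [177.1 -20.2]
scene lid_top 0.81 [468.  127.9 105.3] [-173.5  148. ]
side tin 0.89 [636.5   7.5  -5.1] [-17.5  11.7]
side tin 0.89 [ 429.9 -117.6   -0.4] [-235.2  -92.7]
side tin 0.82 [254.  269.4   0.9] [-372.7  309.5]
side tin 0.74 [413.6 284.9  -0.9] [-212.4  309.4]
side tin 0.73 [468.5 126.2  -0.9] [-173.1  146.1]
side lid_top 0.55 [464.6 124.2 106.5] [-177.2  144.6]
```

View pics/s4z.png

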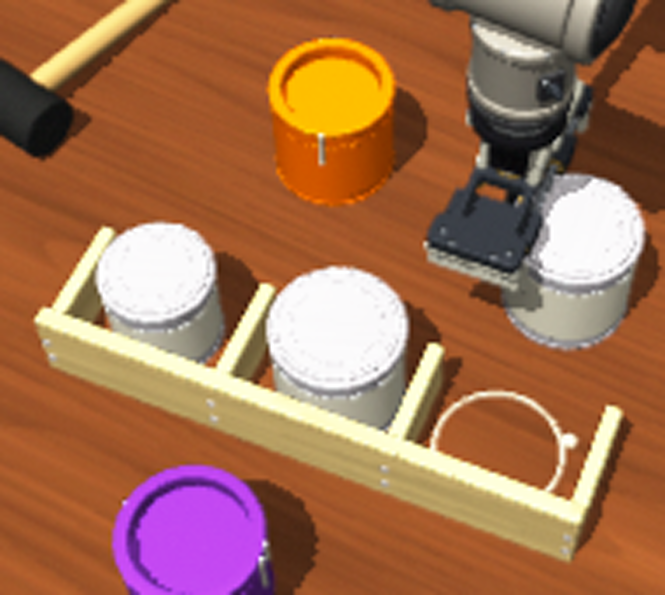

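The tin is at rack (−175,146), lined up with the empty bay. I'll lift, go round behind it and turn the fork 90°.

Emit:
{"name": "servo_tool", "arguments": {"series": [[0.55,-0.5,0,0,0],[0.55,0,0,-0.8,0],[0.55,0,0,-0.8,0],[0.55,0.54,-0.55,0,0],[0.55,0.54,-0.55,0,0],[0.55,0.54,-0.55,0,0],[0.55,0,0,0,0.1],[0.55,0,0,0,0.1],[0.55,0,0,0,0.1],[0.55,0,0,0,0.1],[0.55,0,0,0,0.1],[0.55,0,0,0,0.1],[0.55,0,0,0,0.1],[0.55,0,0,0,0.1],[0.55,0,0,0,0.1],[0.55,0,0,0,0.1],[0.55,0,0,0,0]]}}

```text
time: 26.6
tool_pos: [383.1, 118.7, 135.3]
tcp_rot: [3.142, -0.0, 0.099]
contact_force: [-0.2, 0.9, 0.2]
grip_width: 50.7
```

Run:
```python
from h import *
np.set_printoptions(precision=1,suppress=True)
o=bot.get_obs(); print(o['tool_pos'],rk(o['tool_pos']),o['contact_force'],np.degrees(o['tcp_rot']),o['joint_positions'])
im=snap('wrist','w5')
for l in ['tin','lid_top','rack']:
    for x in bot.pinpoint('wrist',l):
        p=toworld('wrist',x['point']); print(l,round(x['p'],2),p,rk(p))
snap('side','d5')
```

```text
[383.1 118.7 135.3] [-258.8  147. ] [-0.2  0.9  0.2] [180.   -0.    5.7] [ 0.1  0.2  2.  -0.   0.9  1.6]
tin 0.97 [410.9 291.4  -0.7] [-214.4  316.2]
tin 0.89 [ 427.6 -120.3   -0.3] [-237.7  -95.2]
lid_top 0.86 [467.8 126.4 105.8] [-173.8  146.4]
```

View pics/w5.png

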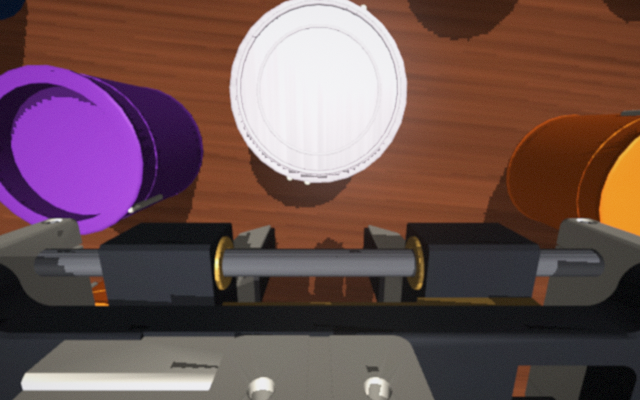

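View pics/d5.png

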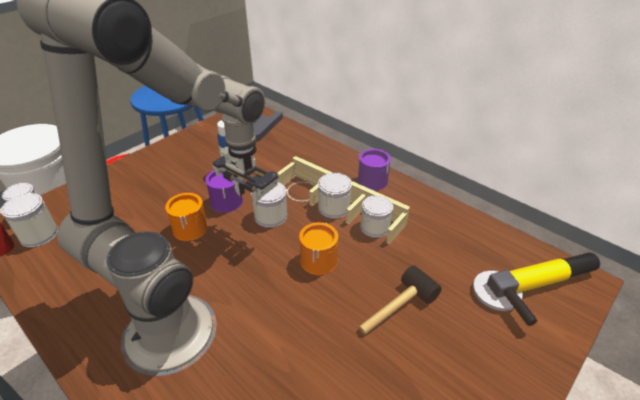

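The fork is behind the tin at rack (−259,147), and the tin's axis is at y≈146. I'll lower it and push into the bay.

Emit:
{"name": "servo_tool", "arguments": {"series": [[0.55,0,-0.02,0.8,0],[0.55,0,0,0.7,0],[0.55,0,0,0.1,0],[0.55,0.25,0,0,0],[0.55,0.15,0,0,0],[0.55,0.1,0,0,0],[0.55,0.12,0,0,0],[0.55,0.12,0,0,0],[0.55,0.15,0,0,0],[0.55,0.15,0,0,0],[0.55,0.15,0,0,0],[0.55,0.15,0,0,0],[0.55,0.15,0,0,0],[0.55,0.15,0,0,0],[0.55,0.15,0,0,0],[0.55,0.1,0,0,0],[0.55,0,0,0,0]]}}

```text
time: 28.98
tool_pos: [475.2, 128.7, 55.4]
tcp_rot: [3.142, 0.004, 0.098]
contact_force: [-7.5, 0.2, 5.4]
grip_width: 50.6
```

Run:
```python
from h import *
np.set_printoptions(precision=1,suppress=True)
o=bot.get_obs(); print(o['tool_pos'],rk(o['tool_pos']),o['contact_force'],np.degrees(o['tcp_rot']))
for c in ['scene','side','wrist']:
    snap(c,c+'6')
    for l in ['lid_top']:
        for x in bot.pinpoint(c,l):
            p=toworld(c,x['point']); print(c,l,round(x['p'],2),p,rk(p))
im=cv2.imread('pics/scene6.png')[140:310,210:400]
cv2.imwrite('pics/s6z.png',cv2.resize(im,None,fx=3.5,fy=3.5,interpolation=cv2.INTER_CUBIC))
```

```text
[475.2 128.7  55.4] [-166.2  148. ] [-7.5  0.2  5.4] [180.    0.3   5.6]
scene lid_top 0.57 [534.7 129.7 104.7] [-106.9  143.3]
side lid_top 0.43 [532.5 130.6 105.1] [-109.   144.4]
wrist lid_top 0.68 [532.7 135.7 107.7] [-108.3  149.4]
```

View pics/s6z.png

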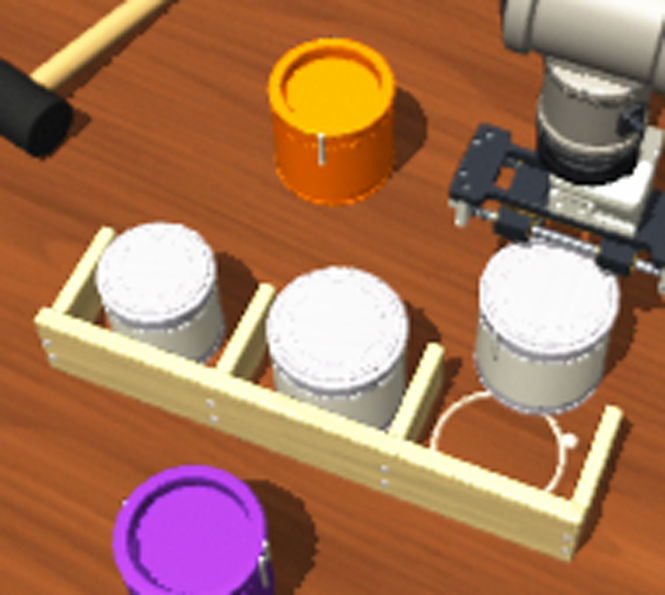

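View pics/wrist6.png

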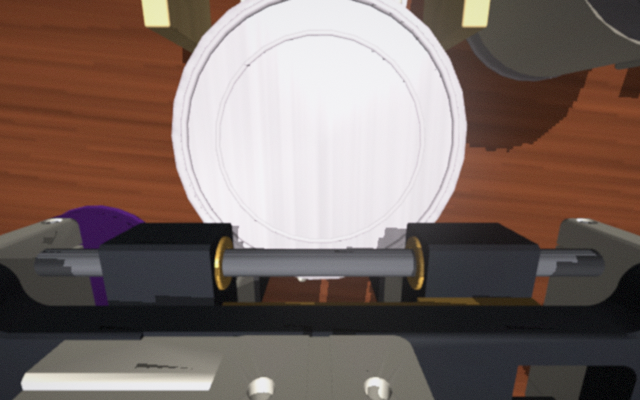

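The wrist view shows the tin centred (u≈319) between the divider ends (u≈155 and 476). Pushing on.

Emit:
{"name": "servo_tool", "arguments": {"series": [[0.55,0.1,0,0,0],[0.55,0.15,0,0,0],[0.55,0.15,0,0,0],[0.55,0.15,0,0,0],[0.55,0.15,0,0,0],[0.55,0.15,0,0,0],[0.55,0.15,0,0,0],[0.55,0.15,0,0,0],[0.55,0.15,0,0,0],[0.55,0.15,0,0,0],[0.55,0.15,0,0,0],[0.55,0.05,0,0,0],[0.55,0.05,0,0,0],[0.55,0,0,0,0]]}}

```text
time: 31.02
tool_pos: [559.5, 137.0, 55.5]
tcp_rot: [3.142, 0.005, 0.098]
contact_force: [-8.9, -1.5, 5.5]
grip_width: 50.8
```

Emit:
{"name": "servo_tool", "arguments": {"series": [[0.55,0.03,0,0,0],[0.55,0.03,0,0,0],[0.55,0,0,0,0]]}}

```text
time: 31.4
tool_pos: [562.4, 137.2, 55.5]
tcp_rot: [3.142, 0.005, 0.098]
contact_force: [-8.8, -0.3, 5.3]
grip_width: 50.6
```

Emit:
{"name": "servo_tool", "arguments": {"series": [[0.55,0.03,0,0,0],[0.55,0.03,0,0,0],[0.55,0,0,0,0]]}}

```text
time: 31.78
tool_pos: [565.4, 137.5, 55.5]
tcp_rot: [3.142, 0.005, 0.098]
contact_force: [-8.3, -0.8, 4.8]
grip_width: 50.7
```

Emit:
{"name": "servo_tool", "arguments": {"series": [[0.55,0.03,0,0,0],[0.55,0.03,0,0,0],[0.55,0,0,0,0]]}}

```text
time: 32.15
tool_pos: [567.9, 137.8, 55.5]
tcp_rot: [3.142, 0.006, 0.098]
contact_force: [-10.6, -0.4, 6.3]
grip_width: 50.5
```

Emit:
{"name": "servo_tool", "arguments": {"series": [[0.55,0.03,0,0,0],[0.55,0,0,0,0]]}}

```text
time: 32.4
tool_pos: [568.0, 137.8, 55.4]
tcp_rot: [3.142, 0.009, 0.098]
contact_force: [-16.3, -1.1, 9.3]
grip_width: 50.5
```

Emit:
{"name": "servo_tool", "arguments": {"series": [[0.55,0.02,0,0,0],[0.55,0,0,0,0]]}}

```text
time: 32.65
tool_pos: [568.0, 137.8, 55.4]
tcp_rot: [3.141, 0.011, 0.098]
contact_force: [-18.6, -2.7, 11.3]
grip_width: 50.4
```

It has stopped hard against the back board: the force rises with no motion. Backing off and lifting to look.

Emit:
{"name": "servo_tool", "arguments": {"series": [[0.55,-0.1,0,0,0],[0.55,-0.6,0,0,0],[0.55,-0.3,0,-0.5,0],[0.55,-0.3,0,-1,0],[0.55,-0.8,0,-1,0],[0.55,-0.8,0,0,0],[0.55,0,0,0,0]]}}

```text
time: 33.52
tool_pos: [428.1, 124.1, 180.2]
tcp_rot: [-3.142, -0.001, 0.098]
contact_force: [1.4, 0.5, -0.5]
grip_width: 50.4
```

Run:
```python
from h import *
np.set_printoptions(precision=1,suppress=True)
o=bot.get_obs(); print(o['time'],o['tool_pos'],rk(o['tool_pos']),o['contact_force'])
for c in ['scene','side','wrist']:
    snap(c,c+'7')
    for l in ['lid_top','tin','spray_can','mallet']:
        for x in bot.pinpoint(c,l):
            p=toworld(c,x['point']); print(c,l,round(x['p'],2),p,rk(p))
im=cv2.imread('pics/scene7.png')[160:310,210:400]
a=cv2.resize(im,None,fx=3.5,fy=3.5,interpolation=cv2.INTER_CUBIC)
cv2.imwrite('pics/s7z.png',a)
im=cv2.imread('pics/side7.png')[140:250,255:415]
cv2.imwrite('pics/d7z.png',cv2.resize(im,None,fx=4.5,fy=4.5,interpolation=cv2.INTER_CUBIC))
```

```text
33.525 [428.1 124.1 180.2] [-213.6  148. ] [ 1.4  0.5 -0.5]
scene tin 0.81 [835.4  -8.4  -2.3] [178.9 -23.4]
scene tin 0.75 [638.    1.8   2.9] [-16.5   5.9]
scene tin 0.75 [ 427.7 -117.7    0.9] [-237.5  -92.6]
scene tin 0.7 [628.9 141.9  -0.8] [-12.  146.2]
scene tin 0.62 [415.  287.4   0.1] [-210.7  311.8]
scene tin 0.59 [ 654.1 -153.2    1.1] [ -15.5 -149.9]
scene spray_can 0.67 [546.  416.4  -1.4] [-67.9 427.5]
scene spray_can 0.48 [627.6 140.  107.4] [-13.4 144.5]
scene mallet 0.76 [ 520.9 -395.8   -3.7] [-171.7 -378.4]
side lid_top 0.59 [624.7 141.6 106.3] [-16.2 146.4]
side tin 0.81 [414.1 288.6  -0.6] [-211.6  313.2]
side tin 0.78 [631.6   2.9  -2.9] [-22.8   7.6]
side tin 0.78 [831.9  -8.2  -1.7] [175.5 -22.8]
side tin 0.74 [ 430.6 -117.6    0.5] [-234.5  -92.8]
side tin 0.72 [254.1 268.    0.9] [-372.8  308.1]
side tin 0.66 [ 653.7 -158.4   -3.2] [ -16.5 -155. ]
side tin 0.6 [624.4 141.2 105.2] [-16.5 146. ]
side spray_can 0.97 [539.7 423.3   0.5] [-73.4 434.9]
side mallet 0.89 [ 520.8 -398.3    0.7] [-172.  -380.9]
wrist tin 0.94 [ 422.9 -120.     2.3] [-242.4  -94.4]
wrist tin 0.62 [408.8 290.4  -0.5] [-216.6  315.4]
wrist spray_can 0.57 [540.  420.5   1.1] [-73.4 432.1]
```

View pics/s7z.png

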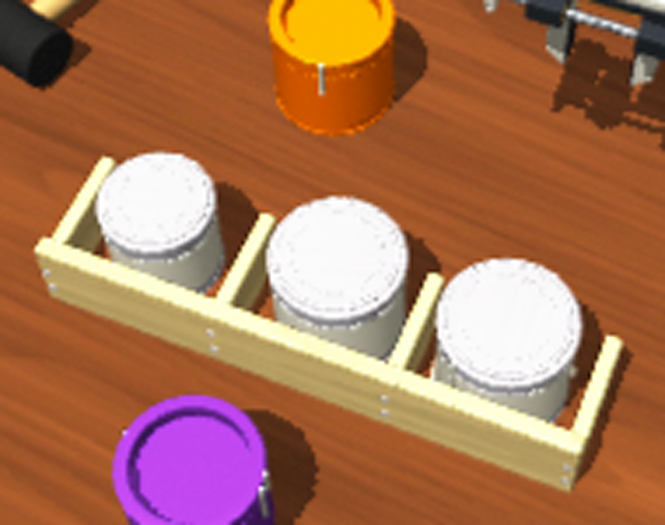

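View pics/d7z.png

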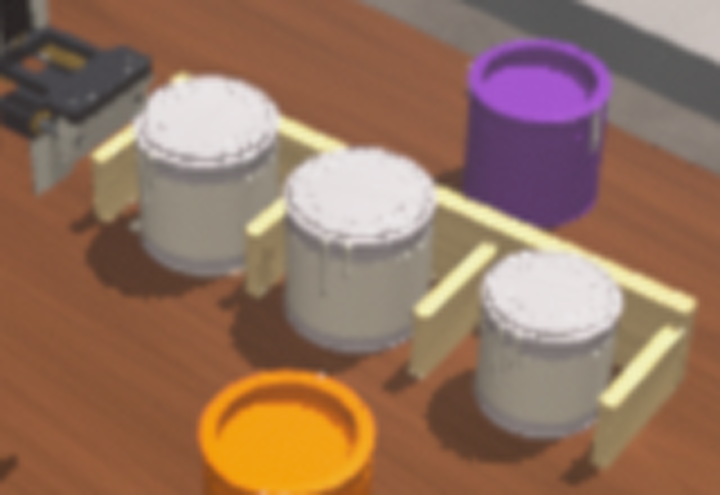

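View pics/wrist7.png

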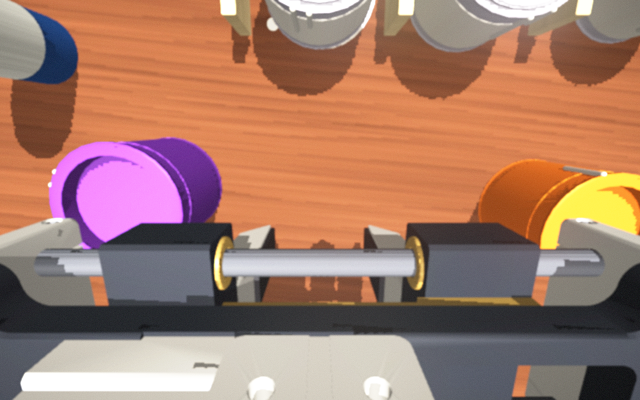

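The tin stands upright at the back of the bay and the lid is level. The other items haven't moved. Handing in.

```bash
python3 -c "
from plant import bot
print(bot.close_job())"
```

```text
the job is handed in; nothing more can be done
None
```

I pressed the lid home and pushed the closed tin into the empty bay until it stood against the back board. I handed the job in at about 34 s of the 64 s allowed.

**Lid:** I pressed it with the shut fingers at six points round the edge, in two passes. In the second pass every point stopped hard with the fingertips at 107.0–107.2 mm, at about 21–30 N. That is a little over the 15–20 N suggested, but under the 40 N limit. The pictures showed an even rim afterwards. The first two points had stopped at 107.8 and 108.2 mm on the first pass, which is why I did a second.

**Slide:** I pushed the tin with the half-open fingers as a fork, first sideways to line up with the bay, then straight in. At the back board the force rose from about 8 N to 19 N with no further motion.

**Last checks:**
- **Tin position:** the cameras put the tin's axis at about rack x −12 to −16 mm (target −14) and y 146 mm (bay centre 148).
- **Other items:** the other tins, the spray can and the mallet were where they started, within measuring error, and the robot was touching nothing.
- **Detector misses:** in the last pictures, `lid_top` was found only in the side view. The scene view gave one weak "spray_can" report at the tin's lid, which the picture shows is false.

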